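Unbolt the toy garage's second door

TASK

The roofless toy garage on the bench has a pair of doors: the left one opens freely by its upright wooden peg, the right one is held by a steel flush bolt that the left door's cover strip hides. First swing the left door wide open, to about a right angle, then draw the bolt fully up by its knob so that the right door is free, and leave it all like that.

Things in the scene. Friction and masses are not known exactly. Their poses are not given: they have to be found in the camera images.
- active_door (a joint): Angle of the garage's left door (seen from the robot), rad: 0 shut, growing as it swings towards the robot, clockwise from above, to 1.75. May start up to 0.12 ajar. Light hinge (0.03 N m), stays where left. Leaf 103 mm wide, 16 thick, top at 90; a strip on its free edge reaches 30 mm across the right door, and its cap (141 to 149 mm high) covers the bolt knob while shut.
- active_hinge (a point): Point on the left door's upright hinge line, at the garage's front left corner, 110 mm above the bench. Axes of the garage: x from the front into it, y to its left, z up. The garage is plain plywood, fixed to the bench, 220 mm wide, 180 deep, walls 94 high, back rail 102, open on top, a small wooden car parked inside.
- pull_peg (a point): Grip point of the left door's pull, an upright round wooden peg 13 mm thick, 44 mm in front of the leaf on a short arm. On the peg's axis, 110 mm above the bench; the peg is free from 72 up to its end at 128 mm. With the door shut it lies 52 mm before and 75 mm right of the hinge line. Axes turn with the door: x square to the leaf, towards the garage, y along it to the hinge.
- bolt_knob (a point): Grip point of the right door's flush bolt, an upright round steel knob 16 mm thick, 35 tall (99 to 134 mm above the bench when down), over the right door's top edge (90 mm), beside where the doors meet, 121 mm right of the left hinge line. On its axis, 117 mm above the bench when down; rises with the bolt.
- bolt (a joint): How far the bolt is drawn up, m: 0 down in the sill (may start up to 0.002), stop at 0.022 fully up. Slides straight up with about 1.5 N of friction and stays where it is left. From about 0.012 it is clear of the sill and the right door can swing freely on a light hinge.

How it is judged:
By the outcome, as a careful person would: the job done as asked, in the order asked, and still so for the second after the job is handed in, with the robot touching nothing.
It also fails if it takes over 42 s, if anything falls off the work surface, if the arm or the gripper's body presses on something with over 40 N, if the wrist force passes 120 N, or if a joint passes its speed limit or range.

ROBOT

A 6-joint arm with a two-finger parallel gripper is mounted at the origin on a cart in front of the work surface, level with it; the furniture and walls round the work are solid. World frame = base frame: x ahead of the robot, y to its left, z up, the work surface at z = 0. Lengths are in m, angles in rad, forces in N, time in s.
With the tool pointing down it reaches from about 0.35 to 0.775 m from the base axis. Payload 7.3 kg.
Tool frame: the origin (TCP) lies midway between the tips of the shut fingers; the grasp point (between the pads) lies 19 mm behind it (ctrl.tcp_to_grasp is the distance from the TCP to the grasp point, in m); z points along the fingers, y is the direction in which the jaws open and shut (so a half turn about z gives the same grasp; the last joint's range is limited). The gripper opens to 92 mm and grips with 3 to 60 N. Pads are 19 mm wide; open, the fingers measure 130 mm over their backs; the gripper's body (75 mm by 190 mm) begins 47 mm behind the grasp point.
Start: joints at [-1.459, 0.342, 1.524, -0, 1.275, -0.146], TCP at [0.134, -0.508, 0.227] pointing down, gripper open.
Joint ranges: [-2.53, 2.53], [-0.77, 2.02], [0.04, 2.7], [-1, 4.14], [0.28, 2.66], [-3.11, 3.11]. Speed limits (rad/s): [2.57, 2.57, 3.14, 3.14, 3.14, 3.14].

INTERFACE

Orientations are given as [roll, pitch, yaw] about the fixed x, y, z axes, in that order (R = Rz(yaw) Ry(pitch) Rx(roll)).
In Python, from rig import ctrl, effector, kinematics, eyes, spot_in, sensors gives the robot as it stands. Calls block until the motion is done:
- ctrl.move_to(position, orientation): joint-space move of the TCP to a pose.
- ctrl.line_to(position, max_speed=0.15, frame=None, stop_force=None): straight line of the TCP; frame=None keeps the orientation; max_speed is the mean speed in m/s. With stop_force (N) it stops when the force on the tool has changed by that much, and returns True; else False.
- ctrl.set_joints(angles): joint-space move.
- effector.gripper_to(opening): opening from 0.0 (shut) to 1.0 (fully open); the grip force is fixed at half the most; returns when the fingers have stopped.
- ctrl.dwell(seconds).
- kinematics.ik(position, orientation): joint angles nearest the present ones, or None.
- eyes.camera(name): name is "scene" or "top"; returns a dict with "color" (480x640x3 uint8, blue, green, red), "vertical_fov" (degrees; the focal length in pixels is half the picture's height over the tangent of half this angle, whatever the lens; pixels are square), "cx", "cy" (the principal point, pixels), "R" (3x3) and "t" (3): a world point X has camera coordinates R X + t. Camera axes: x right, y down, z forward; pixel columns grow to the right and rows downward; lengths in m; the calibration is good to about 2 mm. A picture is of the moment at which its call begins. There is no depth.
A pose or a line that the arm cannot do raises ctrl.IKError and nothing moves.
- ctrl.close_job(): hands the job in, once; it reports no verdict.
Trained networks look in the newest picture that a camera, given by its name, has taken for a name from the list of things; names that differ only in an ending like _2 or _b are one class to them, and where a whole thing is asked for, a point or a joint stands for the part that bears it (a point fixed in the world has none). Each returns a list of dicts, best first, with "conf" (0 to 1); they miss things now and then, are a little off and sometimes report something else, mostly with a low value. They report only what shows in the picture. A call takes as long as a camera call.
- spot_in(camera, label): "extent" ([centre column, centre row, width, height] in pixels, round what is visible of it).
Readings, each from a call of its own:
- sensors.current_clock(): time.
- sensors.current_qpos(): joint angles.
- sensors.current_joint_vel(): joint speeds.
- sensors.current_tau(): joint torques, N m.
- sensors.current_position(): TCP position.
- sensors.current_tool_rot(): TCP orientation.
- sensors.current_ft_force(): force on the tool from outside, world axes, zero at the start.
- sensors.current_ft_torque(): the same for the moment, N m.
- sensors.current_finger_gap(): opening from 0.0 (shut) to 1.0 (fully open).
Only numpy, scipy, OpenCV 4.12 (cv2) and the standard library are available. Lean on these libraries where they do the work, as an engineer would, in place of code of your own. Each camera call takes 0.05 s, during which the arm holds its last target.

## Working session

There is one attempt and no reset: what is moved stays moved. The work goes in short steps, each a Python script; the robot and the scene stay as the last script left them, time stands still between calls to the robot, and variables do not carry over. Pictures are saved under pics/ and viewed, and the job is handed in when it is done.

```bash
ls; mkdir -p pics
python3 - <<'E'
from rig import ctrl, effector, kinematics, eyes, spot_in, sensors
import cv2,numpy as np
for n in ("scene","top"):
    c=eyes.camera(n); cv2.imwrite(f"pics/{n}0.png",c["color"])
    print(n,c["vertical_fov"],c["cx"],c["cy"],np.round(c["R"],3).tolist(),np.round(c["t"],3).tolist())
    for l in ("active_door","pull_peg","bolt_knob","active_hinge","bolt"):
        print(l,[(round(d["conf"],2),np.round(d["extent"],1).tolist()) for d in spot_in(n,l)[:3]])
print(sensors.current_clock())
E
```

```text
pics
scene 42.929706724239665 327.07203589575596 227.40363021426427 [[-0.802, -0.597, -0.011], [-0.289, 0.404, -0.868], [0.523, -0.693, -0.496]] [0.54, 0.195, 0.706]
active_door [(0.95, [366.8, 222.4, 64.0, 117.9])]
pull_peg [(0.59, [366.8, 222.2, 65.0, 117.0])]
bolt_knob []
active_hinge [(0.93, [328.2, 220.4, 186.1, 141.6])]
bolt []
top 49.31037884342182 319.7229945331543 239.88002546533474 [[-0.001, -1.0, -0.008], [-0.988, 0.002, -0.156], [0.156, 0.007, -0.988]] [0.158, 0.582, 0.87]
active_door [(0.8, [374.9, 262.2, 87.4, 50.0])]
pull_peg [(0.63, [377.9, 262.4, 90.2, 52.6])]
bolt_knob []
active_hinge [(0.66, [395.4, 213.8, 140.2, 148.8])]
bolt [(0.68, [375.9, 263.9, 91.3, 51.8])]
0.6
```

Run:
```python
import cv2
a=cv2.imread("pics/top0.png")[110:330,290:510]; cv2.imwrite("pics/top0c.png",cv2.resize(a,None,fx=2.7,fy=2.7,interpolation=cv2.INTER_CUBIC))
a=cv2.imread("pics/scene0.png")[130:320,210:450]; cv2.imwrite("pics/scene0c.png",cv2.resize(a,None,fx=3.1,fy=3.1,interpolation=cv2.INTER_CUBIC))
```

```text
(no output)
```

View pics/top0c.png

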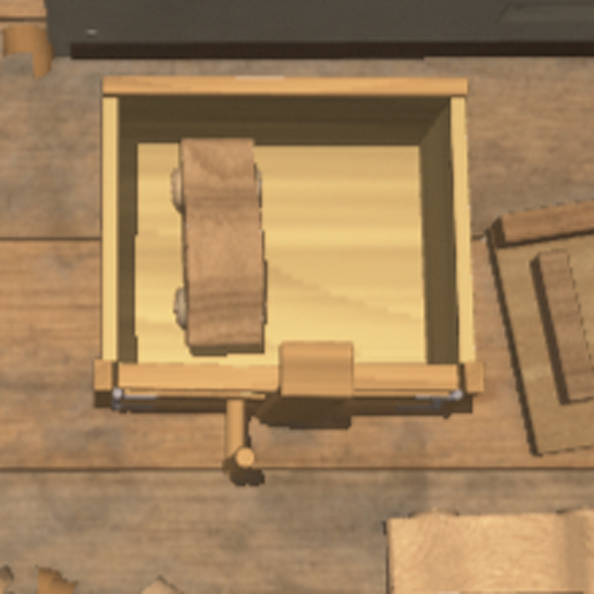

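View pics/scene0c.png

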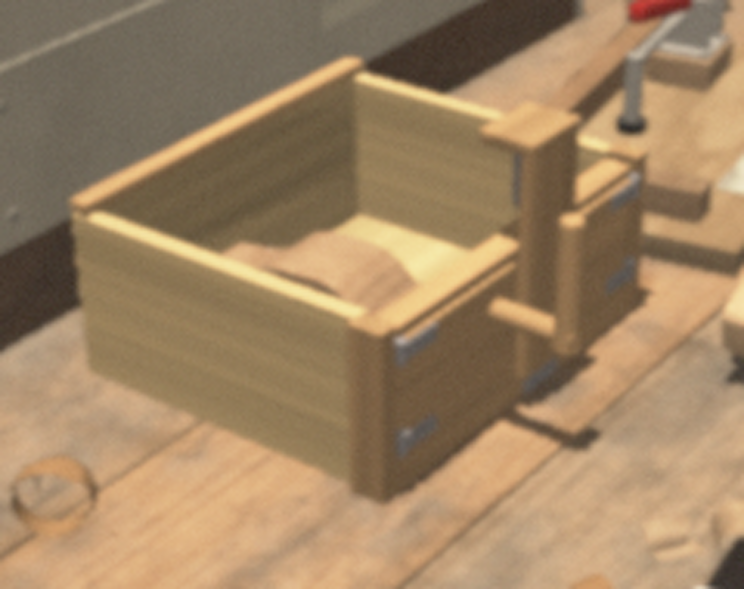

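View pics/top0.png

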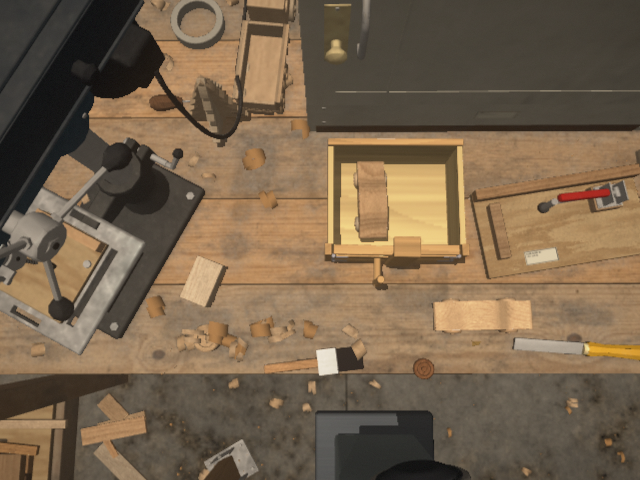

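View pics/scene0.png

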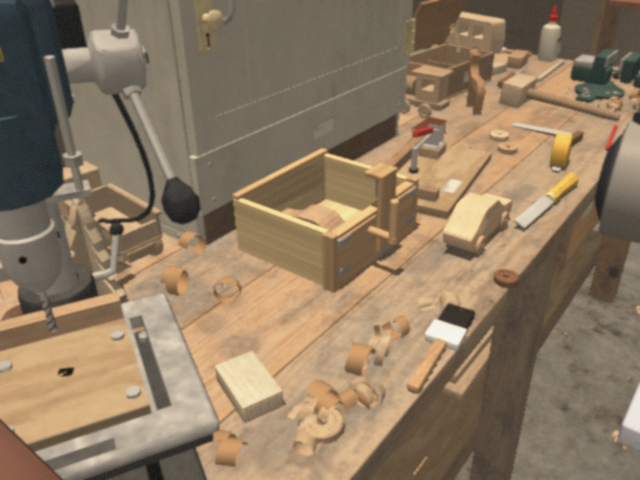

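The top view shows the garage front running nearly along y, with the peg top at about (380,279) and the cap at about (408,247). In the scene view the peg top is at about (394,199). The door is almost shut. Next I turn these into positions.

```bash
cat > h.py <<'E'
from rig import ctrl, effector, kinematics, eyes, spot_in, sensors
import cv2,numpy as np
def ray(c,px,z):
    f=240/np.tan(np.radians(c["vertical_fov"])/2); R=np.array(c["R"]);t=np.array(c["t"])
    d=R.T@np.array([(px[0]-c["cx"])/f,(px[1]-c["cy"])/f,1]); o=-R.T@t
    return o+d*(z-o[2])/d[2]
def proj(c,X):
    f=240/np.tan(np.radians(c["vertical_fov"])/2); p=np.array(c["R"])@np.array(X)+np.array(c["t"])
    return np.array([c["cx"],c["cy"]])+f*p[:2]/p[2]
def snap(n,name,box=None,k=1):
    c=eyes.camera(n); a=c["color"]
    if box: a=cv2.resize(a[box[1]:box[3],box[0]:box[2]],None,fx=k,fy=k,interpolation=cv2.INTER_CUBIC)
    cv2.imwrite(f"pics/{name}.png",a); return c
E
python3 - <<'E'
from h import *
c=eyes.camera("top"); s=eyes.camera("scene")
T=lambda x,y,z:np.round(ray(c,(290+(x+.5)/2.7-.5,110+(y+.5)/2.7-.5),z),4)
S=lambda x,y,z:np.round(ray(s,(210+(x+.5)/3.1-.5,130+(y+.5)/3.1-.5),z),4)
for n,p in dict(peg=(244,457,.128),capBL=(283,342,.149),capBR=(352,342,.149),capFL=(281,394,.149),capFR=(352,396,.149),
  railBL=(103,79,.102),railBR=(467,79,.102),postFL=(94,388,.094),postFR=(483,390,.094),hingeL=(118,394,.09),hingeR=(457,394,.09)).items(): print(n,T(*p))
print("S peg",S(572,217,.128),"postFL",S(365,335,.094),"railBL",S(75,205,.102),"capnear",S(530,148,.149),S(480,130,.149),S(580,120,.149))
E
```

```text
peg [0.5073 0.0612 0.128 ]
capBL [0.5718 0.0398 0.149 ]
capBR [5.717e-01 1.000e-04 1.490e-01]
capFL [0.5416 0.0417 0.149 ]
capFR [0.5404 0.0011 0.149 ]
railBL [0.7473 0.1425 0.102 ]
railBR [ 0.7464 -0.0858  0.102 ]
postFL [0.5525 0.1486 0.094 ]
postFR [ 0.5508 -0.0892  0.094 ]
hingeL [0.5493 0.1339 0.09  ]
hingeR [ 0.5489 -0.0742  0.09  ]
S peg [0.5085 0.0593 0.128 ] postFL [0.5569 0.1538 0.094 ] railBL [0.7417 0.1471 0.102 ] capnear [0.5405 0.0458 0.149 ] [0.5707 0.0425 0.149 ] [0.5379 0.0051 0.149 ]
```

Run:
```python
from h import *
print(sensors.current_tool_rot(), sensors.current_position(), ctrl.tcp_to_grasp)
pi=np.pi
for p in ((0.508,0.060,.20),(0.485,0.1865,.096),(.56,.0135,.098)):
  for r in ((pi,0,0),(pi,0,-pi/2),(pi,0,pi/2),(pi,0,pi)):
    q=kinematics.ik(p,r); print(p,np.round(r,2),None if q is None else np.round(q,2))
```

```text
[3.14143664e+00 3.04555954e-05 2.57829250e-01] [ 0.13388418 -0.50767198  0.22676159] 0.0188
(0.508, 0.06, 0.2) [3.14 0.   0.  ] [-0.03  0.34  1.6  -0.    1.2   1.54]
(0.508, 0.06, 0.2) [ 3.14  0.   -1.57] None
(0.508, 0.06, 0.2) [3.14 0.   1.57] [-0.03  0.34  1.6  -0.    1.2  -0.03]
(0.508, 0.06, 0.2) [3.14 0.   3.14] [-0.03  0.34  1.6   0.    1.2  -1.6 ]
(0.485, 0.1865, 0.096) [3.14 0.   0.  ] [ 0.22  0.48  1.71 -0.    0.95  1.79]
(0.485, 0.1865, 0.096) [ 3.14  0.   -1.57] [ 0.22  0.48  1.71 -0.    0.95 -2.92]
(0.485, 0.1865, 0.096) [3.14 0.   1.57] [ 0.22  0.48  1.71 -0.    0.95  0.22]
(0.485, 0.1865, 0.096) [3.14 0.   3.14] [ 0.22  0.48  1.71  0.    0.95 -1.35]
(0.56, 0.0135, 0.098) [3.14 0.   0.  ] [-0.11  0.54  1.6  -0.    1.01  1.46]
(0.56, 0.0135, 0.098) [ 3.14  0.   -1.57] [-0.11  0.54  1.6  -0.    1.01  3.03]
(0.56, 0.0135, 0.098) [3.14 0.   1.57] [-0.11  0.54  1.6  -0.    1.01 -0.11]
(0.56, 0.0135, 0.098) [3.14 0.   3.14] [-0.11  0.54  1.6   0.    1.01 -1.68]
```

Run:
```python
from h import *
pi=np.pi
effector.gripper_to(0.55)
ctrl.move_to((0.508,0.060,.20),(pi,0,pi))
ctrl.line_to((0.508,0.060,.096),0.12,stop_force=6)
snap("scene","s1",(250,100,490,290),3.1); snap("top","t1",(290,110,510,330),2.7)
print(sensors.current_position(),sensors.current_ft_force(),sensors.current_clock())
```

```text
[0.50855987 0.05997701 0.09679054] [ 0.3291549  -0.28512176 -0.45104877] 5.0667
```

View pics/s1.png

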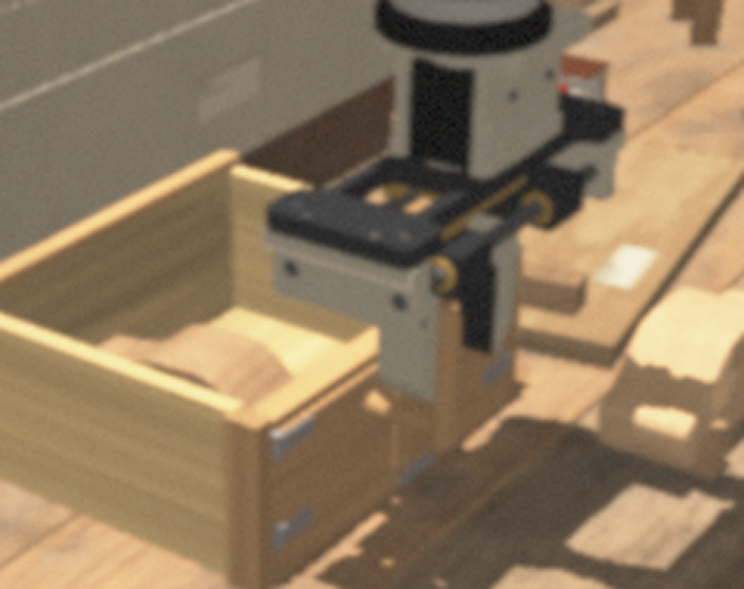

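The fingers are down with one on each side of the peg and no contact force. The near finger is at about (410,330) in the crop. Next I grip and swing.

Run:
```python
from h import *
pi=np.pi
effector.gripper_to(0.0)
print("gap",sensors.current_finger_gap(),sensors.current_ft_force())
H=np.array([0.560,0.1345]); p0=np.array(sensors.current_position()); r=p0[:2]-H
print("r",np.linalg.norm(r))
for k in range(1,10):
    th=k*np.radians(89/9); c,s=np.cos(-th),np.sin(-th)
    p=H+np.array([[c,-s],[s,c]])@r
    st=ctrl.line_to((p[0],p[1],.096),0.08,frame=(pi,0,pi-th),stop_force=20)
    print(k,st,np.round(sensors.current_position(),4),np.round(sensors.current_ft_force(),1),round(sensors.current_finger_gap(),3))
    if st: break
snap("scene","s2",(250,100,490,290),3.1); snap("top","t2",(290,110,510,330),2.7)
print(sensors.current_clock())
```

```text
gap 0.13203952041472705 [ 2.43708992  2.91521557 -1.57384347]
r 0.09033503467603365
1 False [0.4966 0.0704 0.0961] [ 1.3  1.5 -1. ] 0.139
2 False [0.4869 0.0821 0.096 ] [ 2.4  1.6 -2. ] 0.132
3 False [0.4791 0.0954 0.0961] [ 4.4  1.2 -1.6] 0.132
4 False [0.4737 0.11   0.0961] [ 5.2  0.8 -3. ] 0.13
5 False [0.4708 0.1252 0.0961] [ 4.4  1.  -3.4] 0.131
6 False [0.4705 0.1407 0.0961] [ 4.6 -0.3 -2.7] 0.132
7 False [0.4728 0.1559 0.0961] [ 6.2 -0.3 -1.9] 0.131
8 False [0.4777 0.1706 0.0961] [ 4.5 -0.2 -0.8] 0.134
9 False [0.485  0.1842 0.096 ] [ 5.5 -1.5 -1.4] 0.131
8.9333
```

View pics/s2.png

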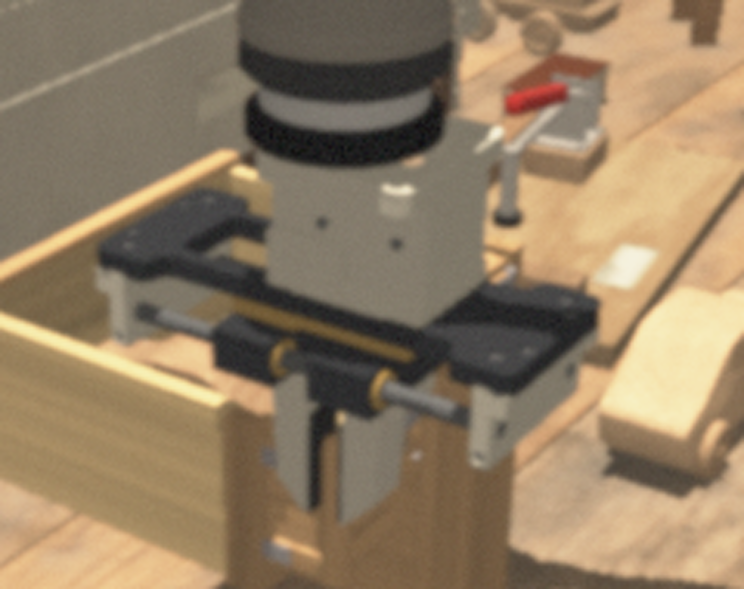

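The door is swung out, with the leaf now pointing at the robot and the peg still between the fingers. Next I release it, rise and look.

Run:
```python
from h import *
pi=np.pi
effector.gripper_to(0.5)
p=sensors.current_position(); ctrl.line_to((p[0],p[1],.22),0.15)
ctrl.move_to((.42,-0.2,.25),(pi,0,pi))
c=snap("top","t3",(290,110,510,330),2.7); print(spot_in("top","bolt_knob"),spot_in("top","pull_peg"))
s=snap("scene","s3",(210,130,450,320),3.1); print(spot_in("scene","bolt_knob"))
for X in ((.56,.0135,.134),(.485,.1865,.128)):
    a=proj(c,X);b=proj(s,X); print(X,(a-[290,110])*2.7,(b-[210,130])*3.1)
print(sensors.current_clock())
```

```text
[{'extent': [410.0, 248.7, 8.7, 16.6], 'conf': 0.48}] [{'extent': [323.6, 291.8, 47.5, 85.5], 'conf': 0.62}]
[{'extent': [380.6, 191.1, 8.8, 31.1], 'conf': 0.65}]
(0.56, 0.0135, 0.134) [324.23297999 365.06150533] [529.62693655 142.12301996]
(0.485, 0.1865, 0.128) [ 28.37217878 494.77059593] [457.31013166 348.09847562]
12.9417
```

View pics/t3.png

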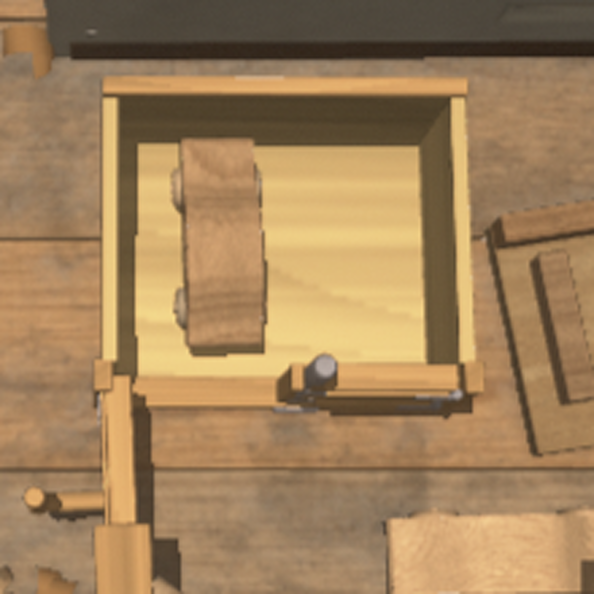

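View pics/s3.png

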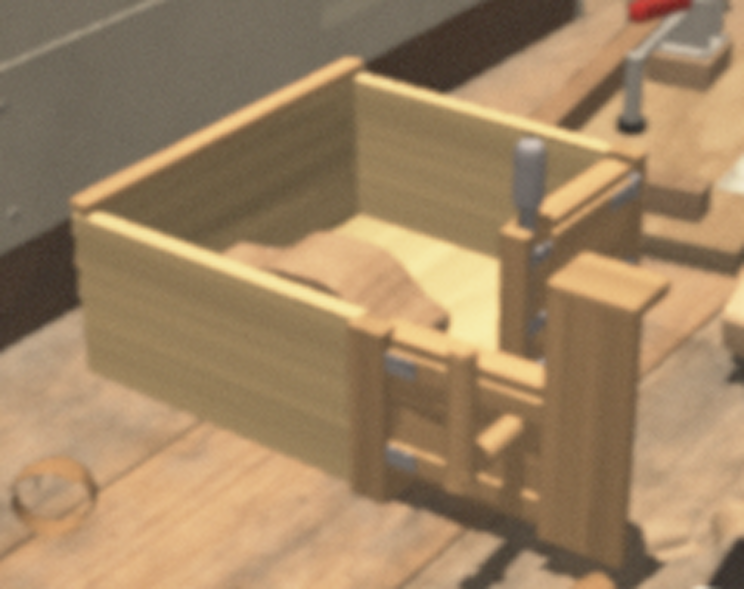

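The left door stands at a right angle, with its peg top at (34,498) in the top crop. The steel knob's top is at (323,365) there and at (530,145) in the scene crop. Both lie within a couple of pixels of my prediction from (0.560, 0.0135). Next I draw the bolt.

Run:
```python
from h import *
pi=np.pi
c=eyes.camera("top")
P=ray(c,(290+34/2.7,110+498/2.7),.128); d=P[:2]-[.56,.1345]; print("peg",P,"angle",np.arctan2(-.075,-.052)-np.arctan2(d[1],d[0]) +2*pi)
ctrl.move_to((.56,.0135,.21),(pi,0,pi))
st=ctrl.line_to((.56,.0135,.099),0.1,stop_force=6)
print(st,sensors.current_position(),sensors.current_ft_force())
s=snap("scene","s4",(210,100,450,290),3.1)
if not st:
    effector.gripper_to(0.0); print("gap",sensors.current_finger_gap(),sensors.current_ft_force())
print(sensors.current_clock())
```

```text
peg [0.48312435 0.18321792 0.128     ] angle 1.5294065675560216
False [0.56043813 0.01343708 0.09966058] [0.41797275 0.33026237 0.5128911 ]
gap 0.16951438970439417 [-0.39069813 -0.73379599 -0.02181867]
15.9083
```

View pics/s4.png

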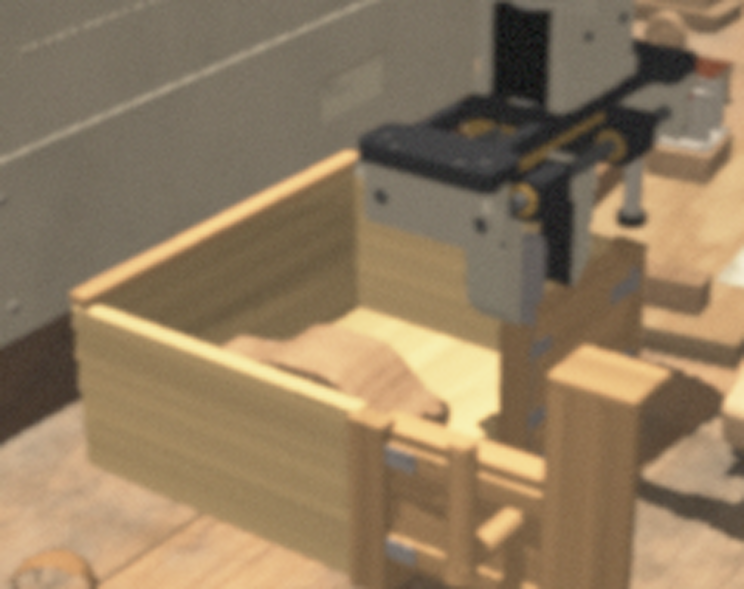

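The fingers straddle the knob and the gap is 15.6 mm, which matches the 16 mm knob. Next I lift until the stop is felt.

Run:
```python
from h import *
p0=np.array(sensors.current_position())
for dz in (.010,.018,.030):
    st=ctrl.line_to((p0[0],p0[1],p0[2]+dz),0.02,stop_force=10)
    print(dz,st,np.round(np.array(sensors.current_position())-p0,4),np.round(sensors.current_ft_force(),1),round(sensors.current_finger_gap(),3))
    if st: break
print(sensors.current_clock())
```

```text
0.01 False [0.0001 0.     0.0103] [-1.3  0.2  0.9] 0.161
0.018 False [0.0001 0.     0.0183] [-1.7  0.1  0.9] 0.163
0.03 True [-0.0008  0.      0.0217] [-0.4 -0.7  0.7] 0.164
17.4833
```

The stop was felt after 21.7 mm. Next I release, rise clear and look.

Run:
```python
from h import *
pi=np.pi
effector.gripper_to(0.45)
p=sensors.current_position(); ctrl.line_to((p[0],p[1],.24),0.12)
ctrl.move_to((.42,-0.2,.28),(pi,0,pi))
c=snap("top","t5",(290,110,510,330),2.7)
s=snap("scene","s5",(210,130,450,320),3.1); print(spot_in("scene","bolt_knob"))
for z in (.134,.152,.156):
    X=(.56,.0135,z); print(z,(proj(c,X)-[290,110])*2.7,(proj(s,X)-[210,130])*3.1)
print(sensors.current_clock())
```

```text
[{'extent': [383.0, 181.8, 13.6, 40.3], 'conf': 0.78}]
0.134 [324.23297999 365.06150533] [529.62693655 142.12301996]
0.152 [329.3599818  360.46666747] [530.85577925 108.2218769 ]
0.156 [330.53011001 359.41799426] [531.13212277 100.59814988]
20.4333
```

View pics/t5.png

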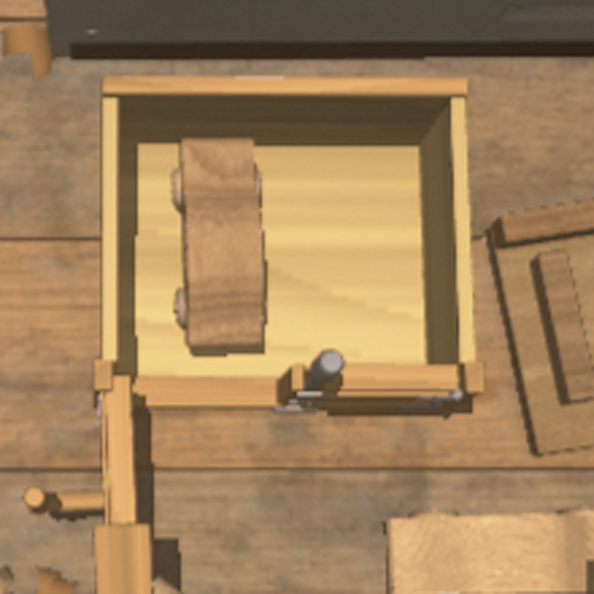

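View pics/s5.png

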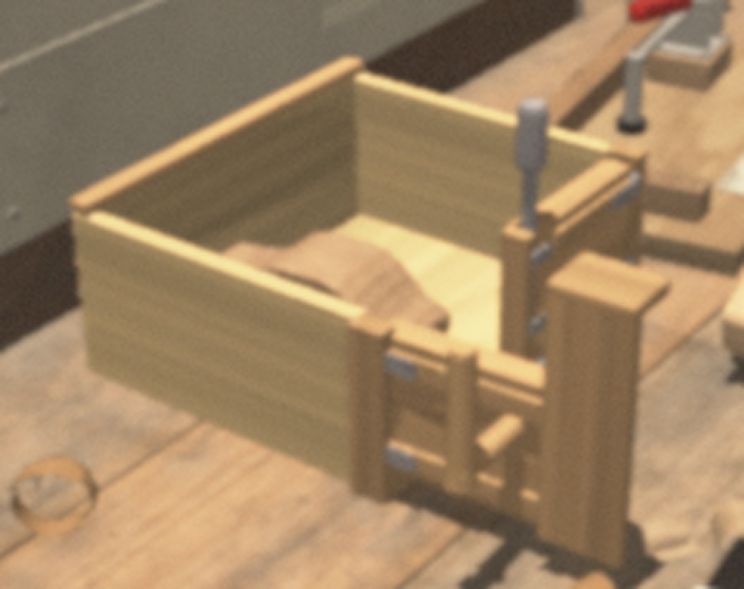

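The knob top is now at about (532,102) in the scene crop, up about 40 px from before. That puts it at roughly 155–156 mm high, so the bolt is fully drawn. The left door still stands at a right angle and the right door is in place.

Run:
```python
from h import *
ctrl.close_job(); print(sensors.current_clock())
```

```text
the job is handed in; nothing more can be done
the job is handed in; nothing more can be done
```

The job is done and handed in: I swung the left door open by its peg, then lifted the bolt by its knob until it hit its stop. The robot then moved clear and was touching nothing.

- **Left door:** it measured about 1.53 rad open (about 88°) from the peg's position, and it looked unchanged in the last picture.
- **Bolt:** the stop was felt after 21.7 mm of travel. The last scene picture puts the knob top at about 155–156 mm, which matches the bolt being fully up.
- **Right door:** it stayed in place. I did not swing it to test that it is free.
- **Limits:** force readings stayed at a few newtons; the lift itself ended on its 10 N stop trigger. The clock read 20.4 s of the allowed 42 s before hand-in.

No check failed or disagreed, beyond the network finding no knob or bolt in the first scene picture. The one bolt report in the first top picture was really the left door.

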